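Restock the pin-release drawer

TASK

Restock the latched bench cabinet: push the thin rod of the release tool through the small hole in the cabinet's front so that the hidden latch lets the drawer spring out, then stand every jar that is on the bench upright on the drawer floor. Push the drawer shut until it latches and stays shut, with the jars standing in it, and lay the release tool back on its rubber mat; leave the masking tape roll and the label reel where they are.

Things in the scene. Friction and masses are not known exactly. Their poses are not given: they have to be found in the camera images.
- cabinet: Grey sheet-metal bench cabinet, 130 mm deep (its x) x 220 mm long (its y) x 105 mm high, fixed to the bench. Origin at the centre of its underside; its x points from the front face (the one with the hole, towards the robot) to the back, its y along its length in the direction in which the drawer comes out, z up.
- hole (a point): Centre of the mouth of the access hole, in the cabinet's front face, 60 mm above the bench and 60 mm from the cabinet's middle towards the end away from the drawer front. 16 mm square, through a 4 mm wall; axes as the cabinet's, so the hole runs level along +x. The strike plate of the hidden latch stands 17 mm behind the front face; pushing it about 8 to 10 mm further (against 2 to 6 N) frees the drawer, its stop comes at about 11 mm; beyond that it is rigid.
- latch (a joint): Angle of the hidden spring latch, rad: 0 at rest, grows as its strike plate is pushed in, frees the drawer at about 0.2 to 0.25, stop at 0.30. It springs back by itself; the shutting drawer pushes it aside (up to the freeing angle) and it snaps back to 0 behind the drawer.
- drawer (a joint): Travel of the drawer, m: 0 pushed fully home, rests at about 0.002 to 0.003 when latched, 0.20 fully out. A damped spring of about 2.5 to 4 N always pushes it out; it takes 2 to 3 s to come out by itself once freed. It latches when pushed to within 1 mm of 0, and springs out again if it is let go before that.
- drawer_floor (a point): Centre of the jar space on the top of the drawer's flat floor, 12 mm above the bench; moves with the drawer, axes as the cabinet's (y = the way out). The floor is 64 mm wide (x) between low rims that stand 28 mm above it; along y it runs 79 mm from this point to the inside of the drawer front (a panel as high as the cabinet). Three jars fit in one row along y, at 0 and +-57 mm from this point. With the drawer fully out this point is 111 mm outside the cabinet's end wall.
- drawer_front (a point): Centre of the outer face of the drawer front, 60 mm above the bench (panel 130 mm wide, 100 mm high, 8 mm thick); moves with the drawer. Pushing on it along the cabinet's -y with 5 to 12 N shuts the drawer; at home it stops rigidly.
- tool_handle (a point): Centre of the wooden handle of the release tool. Handle 80 mm long, 24 x 24 mm square; the tool's x axis runs along it towards the rod. The tool lies flat on a face of the handle, which puts its axis 12 mm above what it lies on.
- tool_tip (a point): Tip of the tool's steel rod, 140 mm from the handle's centre along its x. The rod is 7 mm thick and 90 mm long, with a 16 mm thick, 10 mm long collar between it and the handle.
- mat: Flat black rubber mat fixed to the bench, 240 mm (its x) x 100 mm (its y) x 4 mm; origin at the centre of its underside. The tool starts lying on it along its length.
- jar1_centre (a point): Centre, half-way up, of a white closed jar with a screw cap, 50 mm diameter, 75 mm high, 0.14 to 0.28 kg, heaviest at the bottom; z runs up its axis. All jars are the same size. It may be absent.
- jar2_centre (a point): Centre, half-way up, of a white closed jar with a screw cap, 50 mm diameter, 75 mm high, 0.14 to 0.28 kg, heaviest at the bottom; z runs up its axis. All jars are the same size. It may be absent.
- jar3_centre (a point): Centre, half-way up, of a white closed jar with a screw cap, 50 mm diameter, 75 mm high, 0.14 to 0.28 kg, heaviest at the bottom; z runs up its axis. All jars are the same size. It may be absent.
- jar4_centre (a point): Centre, half-way up, of a white closed jar with a screw cap, 50 mm diameter, 75 mm high, 0.14 to 0.28 kg, heaviest at the bottom; z runs up its axis. All jars are the same size. It may be absent.
- tape_roll: Tan roll of masking tape lying flat, 96 mm diameter, 25 mm high; origin at the centre of its underside. Not part of the work: leave it alone.
- label_reel: Pale yellow reel of labels lying flat, 55 x 88 x 25 mm; origin at the centre of its underside. Not part of the work: leave it alone.
Mind the look-alikes: they are no part of the job. Of the things that look like the part that bears tool_handle, take the one that is farthest to the robot's left at the start. What is shaped like the part that bears jar4_centre but green is not meant.

How it is judged:
On the way, in this order (a step that is already met when the one before it is completed fails the run):
1. the rod is through the hole and holds the hidden latch tripped (value of joint latch above 0.15 rad and x of tool_tip in the frame of hole above 0.015 m and y of tool_tip in the frame of hole between -0.02 and 0.02 m and z of tool_tip in the frame of hole between -0.02 and 0.02 m), for 0.05 s.
2. every jar present stands upright on the floor of the open drawer (value of joint drawer above 0.15 m and x of jar1_centre in the frame of drawer_floor between -0.035 and 0.035 m and y of jar1_centre in the frame of drawer_floor between -0.095 and 0.075 m and z of jar1_centre in the frame of drawer_floor between 0.03 and 0.045 m and angle between each of jar1_centre, jar2_centre, jar3_centre, jar4_centre's own z axis and vertical below 0.12 rad and x of jar2_centre in the frame of drawer_floor between -0.035 and 0.035 m and y of jar2_centre in the frame of drawer_floor between -0.095 and 0.075 m and z of jar2_centre in the frame of drawer_floor between 0.03 and 0.045 m and x of jar3_centre in the frame of drawer_floor between -0.035 and 0.035 m and y of jar3_centre in the frame of drawer_floor between -0.095 and 0.075 m and z of jar3_centre in the frame of drawer_floor between 0.03 and 0.045 m and x of jar4_centre in the frame of drawer_floor between -0.035 and 0.035 m and y of jar4_centre in the frame of drawer_floor between -0.095 and 0.075 m and z of jar4_centre in the frame of drawer_floor between 0.03 and 0.045 m), for 0.2 s.
At the end, for the whole second after the job is handed in: The drawer is shut and latched (within 8 mm of home, latch sprung back); every jar present stands upright (within 0.12 rad) on the drawer floor; the tool lies flat with its handle's centre over the mat; the robot has let go of everything (value of joint drawer below 0.008 m and value of joint latch below 0.06 rad and x of jar1_centre in the frame of drawer_floor between -0.035 and 0.035 m and y of jar1_centre in the frame of drawer_floor between -0.095 and 0.075 m and z of jar1_centre in the frame of drawer_floor between 0.03 and 0.045 m and angle between each of jar1_centre, jar2_centre, jar3_centre, jar4_centre's own z axis and vertical below 0.12 rad and x of jar2_centre in the frame of drawer_floor between -0.035 and 0.035 m and y of jar2_centre in the frame of drawer_floor between -0.095 and 0.075 m and z of jar2_centre in the frame of drawer_floor between 0.03 and 0.045 m and x of jar3_centre in the frame of drawer_floor between -0.035 and 0.035 m and y of jar3_centre in the frame of drawer_floor between -0.095 and 0.075 m and z of jar3_centre in the frame of drawer_floor between 0.03 and 0.045 m and x of jar4_centre in the frame of drawer_floor between -0.035 and 0.035 m and y of jar4_centre in the frame of drawer_floor between -0.095 and 0.075 m and z of jar4_centre in the frame of drawer_floor between 0.03 and 0.045 m and x of tool_handle in the frame of mat between -0.12 and 0.12 m and y of tool_handle in the frame of mat between -0.05 and 0.05 m and z of tool_handle in the frame of mat below 0.026 m and angle between tool_handle's own x axis and vertical between 1.4 and 1.74 rad); the robot touches nothing.
It fails at once if the tape roll is pushed more than 30 mm away (distance of tape_roll from where it was at the start of the episode above 0.03 m).
It fails at once if the label reel is pushed more than 30 mm away (distance of label_reel from where it was at the start of the episode above 0.03 m).
Of jar1, jar2, jar3, jar4 only 2 to 3 are there at a start; the rules pass over those that are not, and their reading is None.
At some moment in a run one of jar1, jar2, jar3, jar4, tool may be knocked a few centimetres aside while the robot is not near it.
It also fails if it takes over 208 s, if anything falls off the work surface, if the arm or the gripper's body presses on something with over 40 N, if the wrist force passes 120 N, or if a joint passes its speed limit or range.

ROBOT

A 6-joint arm with a two-finger parallel gripper is mounted at the origin on a cart in front of the work surface, level with it; the furniture and walls round the work are solid. World frame = base frame: x ahead of the robot, y to its left, z up, the work surface at z = 0. Lengths are in m, angles in rad, forces in N, time in s.
With the tool pointing down it reaches from about 0.375 to 0.925 m from the base axis. Payload 5.7 kg.
Tool frame: the origin (TCP) lies between the finger pads; the fingertips stand 11 mm ahead of it and the grasp point (between the pads) lies 8 mm behind it; z points along the fingers, y is the line along which they close (so a half turn about z gives the same grasp; the last joint's range is limited). The gripper opens to 85 mm and grips with 20 to 120 N. Pads are 22 mm wide; open, the fingers measure 114 mm over their backs; the gripper's body (76 mm by 85 mm) begins 54 mm behind the grasp point. The pads swing forward as they close: fully open they stand 13 mm farther back than shut.
Start: joints at [-1.249, 0.359, 1.51, -0, 1.272, -0.115], TCP at [0.254, -0.544, 0.242] pointing down, gripper open.
Joint ranges: [-2.97, 2.97], [-1.01, 2.36], [0.21, 2.38], [-0.96, 4.11], [0.2, 2.71], [-2.98, 2.98]. Speed limits (rad/s): [2.39, 2.39, 3.14, 3.14, 3.14, 3.14].

INTERFACE

Orientations are given as a unit quaternion [x, y, z, w].
In Python, from workcell import * gives the robot as it stands. The module is installed in compiled form; this text tells all that it offers. Calls block until the motion is done:
- reach(position, orientation): joint-space move of the TCP to a pose.
- move_straight(position, v=0.15, ori=None, guard=None): straight line of the TCP; ori=None keeps the orientation; v is the mean speed in m/s. With guard (N) it stops when the force on the tool has changed by that much, and returns True; else False.
- movej(angles): joint-space move.
- command_gripper(opening): opening from 0.0 (shut) to 1.0 (fully open); the grip force is fixed at half the most; returns when the fingers have stopped.
- dwell(seconds).
- solve_ik(position, orientation): joint angles nearest the present ones, or None.
- read_state(): the state.
- capture(name): name is "scene" or "top" or "wrist"; returns the picture (420x560x3 uint8, blue, green, red); there is no depth.
- camera_params(name): a dict with "intrinsics" (3x3 intrinsics, pixels), "k1" (the pictures are not rectified: a ray, as slopes to the right and down, at radius r is drawn at 1 + k1 r^2 times it, then the intrinsics apply), "extrinsics" (4x4, takes a point from world to camera coordinates); the wrist camera has in their place "mount" (4x4, takes a point from camera to tool coordinates, whose origin is the TCP and whose axes are the flange's). Camera axes: x right, y up, looking along -z (the intrinsics and any distortion apply to the point x, -y, -z); pixel columns grow to the right and rows downward; lengths in m; the calibration is good to about 2 mm. A picture is of the moment at which its call begins: read the wrist's pose just before it. camera_params takes no time and is no camera call.
A pose or a line that the arm cannot do raises IKError and nothing moves.
- hand_in(): hands the job in; it is judged then, once.
The state is a dict: "time": time; "qpos": joint angles; "joint_vel": joint speeds; "tau": joint torques, N m; "position": TCP position; "tool_rot": TCP orientation; "contact_force": force on the tool from outside, world axes, zero at the start; "moment": the same for the moment, N m; "grip_width": opening from 0.0 (shut) to 1.0 (fully open); "grasp_force": force on a finger pad.
Only numpy, scipy, OpenCV 4.12 (cv2) and the standard library are available. Lean on these libraries where they do the work, as an engineer would, in place of code of your own. Each camera call takes 0.05 s, during which the arm holds its last target. There are 200 camera calls.

## Working session

There is one attempt and no reset: what is moved stays moved. The work goes in short steps, each a Python script; the robot and the scene stay as the last script left them, time stands still between calls to the robot, and variables do not carry over. Pictures are saved under pics/ and viewed, at most 18 in all, crops included, and the job is handed in when it is done.

```bash
mkdir -p pics; cat > h.py <<'E'
import numpy as np, cv2
from workcell import *
from scipy.spatial.transform import Rotation as R
def cast(name,uv,z,st=None):
    p=camera_params(name);K=np.array(p["intrinsics"]);
    q=np.linalg.solve(K,[uv[0],uv[1],1.]);d=q[:2]/q[2];s=d.copy()
    for _ in range(20): s=d/(1+p["k1"]*(s@s))
    ray=np.array([s[0],-s[1],-1.])
    if name=="wrist":
        st=st or read_state();M=np.array(p["mount"]);T=np.eye(4);T[:3,:3]=R.from_quat(st["tool_rot"]).as_matrix();T[:3,3]=st["position"];C=T@M
    else: C=np.linalg.inv(np.array(p["extrinsics"]))
    o=C[:3,3];w=C[:3,:3]@ray
    return o+w*(z-o[2])/w[2]
def down(yaw): # tool z down, tool y (closing) along direction yaw+90deg
    return (R.from_euler('z',yaw)*R.from_euler('x',np.pi)).as_quat()
E
python3 - <<'E'
from h import *
a=capture("scene");b=capture("top");cv2.imwrite("pics/s.png",a);cv2.imwrite("pics/t.png",b)
s=read_state();print(s["tool_rot"],s["grip_width"],s["contact_force"])
for n in("scene","top","wrist"):
  p=camera_params(n);print(n,p["k1"],np.array(p["intrinsics"]).tolist(),np.round(p.get("extrinsics",p.get("mount")),3).tolist())
E
```

```text
[ 9.76250851e-01  2.16641624e-01 -8.98754756e-05 -8.20967017e-04] 0.9987056297365032 [-0.07188284  0.23112989  0.259426  ]
scene -0.10229581697549381 [[536.8777861056708, 0.0, 272.8866216614659], [0.0, 536.8777861056708, 209.4789493865683], [0.0, 0.0, 1.0]] [[-0.524, -0.851, -0.018, 0.127], [0.404, -0.268, 0.874, -0.324], [-0.749, 0.451, 0.485, -1.578], [0.0, 0.0, 0.0, 1.0]]
top -0.0524849277086467 [[443.794317740468, 0.0, 282.9492985203733], [0.0, 443.794317740468, 207.46204010716255], [0.0, 0.0, 1.0]] [[0.095, -0.995, 0.002, -0.204], [0.972, 0.093, 0.216, -0.506], [-0.215, -0.019, 0.976, -1.544], [0.0, 0.0, 0.0, 1.0]]
wrist -0.05950928368999462 [[339.71031406920935, 0.0, 282.91426636832455], [0.0, 339.71031406920935, 215.93987570463872], [0.0, 0.0, 1.0]] [[0.0, 0.959, 0.283, 0.073], [1.0, -0.0, -0.0, -0.001], [-0.0, 0.283, -0.959, -0.133], [0.0, 0.0, 0.0, 1.0]]
```

View pics/s.png

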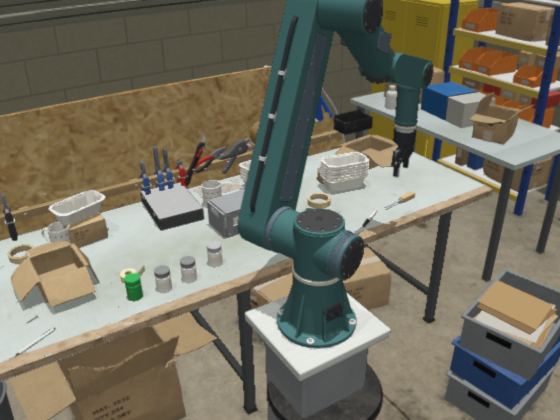

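View pics/t.png

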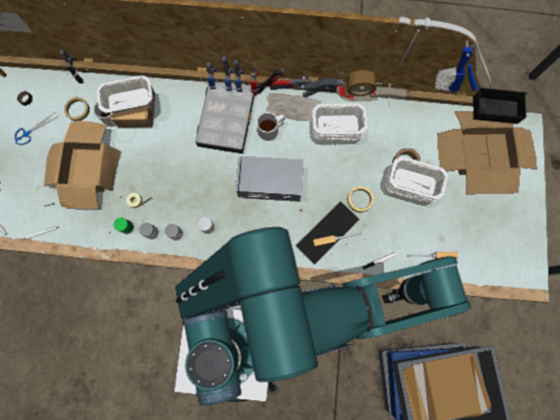

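```bash
python3 - <<'E'
import cv2,numpy as np
b=cv2.imread("pics/t.png");a=cv2.imread("pics/s.png")
c1=cv2.resize(b[145:270,100:300],(800,500),interpolation=cv2.INTER_CUBIC)
c2=cv2.resize(b[145:270,270:470],(800,500),interpolation=cv2.INTER_CUBIC)
cv2.imwrite("pics/c1.png",c1);cv2.imwrite("pics/c2.png",c2)
E
```

```text
(no output)
```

View pics/c1.png

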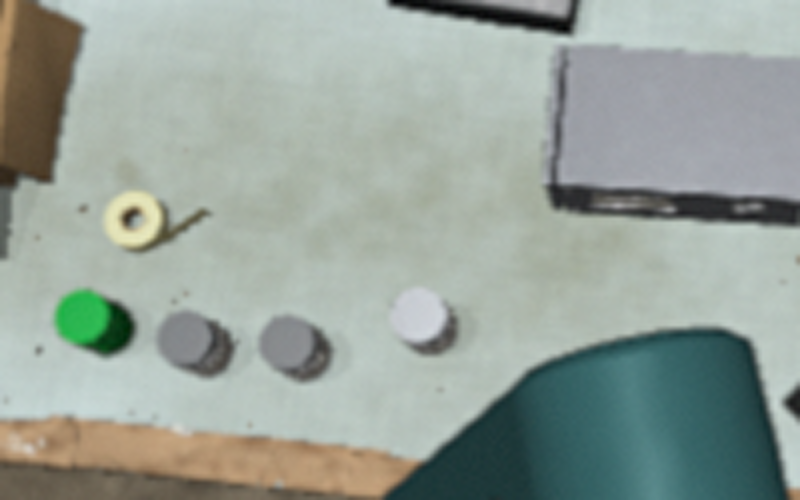

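View pics/c2.png

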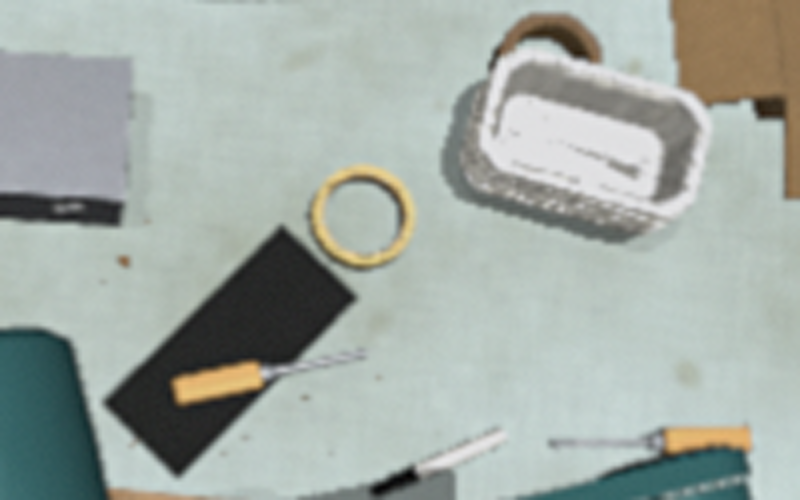

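```bash
python3 - <<'E'
from h import *
b=cv2.imread("pics/t.png");a=cv2.imread("pics/s.png")
cv2.imwrite("pics/c3.png",cv2.resize(a[200:320,110:300],(760,480),interpolation=cv2.INTER_CUBIC))
f=lambda c,x,y:(c+x/4,145+y/4)
P=lambda l,uv,z:print(l,np.round(cast("top",uv,z),3))
for l,x,y in(("cab bl",557,47),("cab fl",552,187)):P(l,f(100,x,y),.105)
for l,x,y in(("cab br",131,58),("cab fr",122,200)):P(l,f(270,x,y),.105)
for l,x,y in(("jarA",185,338),("jarB",288,343),("jarC",419,316),("green",85,319)):P(l,f(100,x,y),.075)
P("reel",f(100,134,220),.025);P("tape",f(270,361,217),.025)
for x,y in((283,227),(355,297),(178,475),(106,402)):P("mat",f(270,x,y),.004)
P("handle",f(270,218,383),.028);P("tip",f(270,365,353),.018)
E
```

```text
cab bl [0.683 0.018 0.105]
cab fl [0.554 0.007 0.105]
cab br [ 0.694 -0.209  0.105]
cab fr [ 0.563 -0.213  0.105]
jarA [0.393 0.319 0.075]
jarB [0.398 0.227 0.075]
jarC [0.433 0.115 0.075]
green [0.401 0.411 0.075]
reel [0.505 0.401 0.025]
tape [ 0.588 -0.435  0.025]
mat [ 0.577 -0.366  0.004]
mat [ 0.517 -0.438  0.004]
mat [ 0.337 -0.287  0.004]
mat [ 0.397 -0.216  0.004]
handle [ 0.421 -0.315  0.028]
tip [ 0.463 -0.448  0.018]
```

View pics/c3.png

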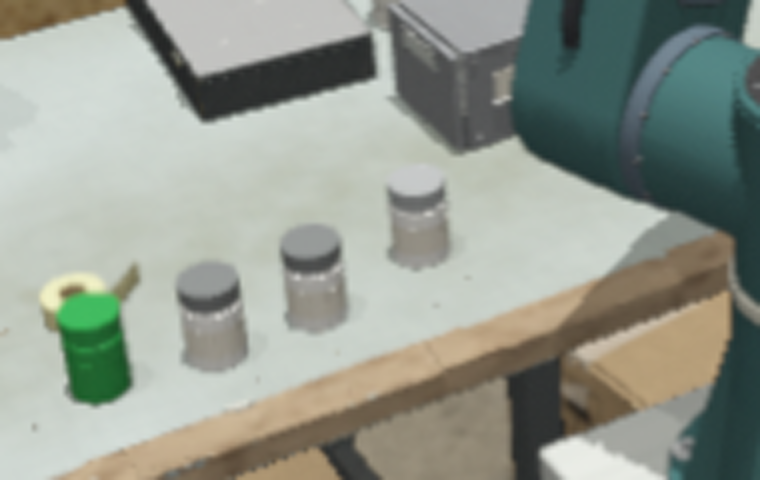

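```bash
python3 - <<'E'
from h import *
yr=np.arctan2(-.133,.042)
for o in(0,np.pi):
  for p,y in(((.421,-.315,.15),yr),((.421,-.315,.017),yr),((.42,-.17,.062),.045),((.46,-.17,.062),.045)):
    q=solve_ik(p,down(y+o));print(o,p,None if q is None else np.round(q,2))
for y in(np.pi/2,-np.pi/2):
  for p in((.393,.319,.05),(.433,.115,.05),(.618,.066,.062),(.618,.18,.062)):
    q=solve_ik(p,down(y));print(y,p,None if q is None else np.round(q,2))
q=down(yr)
best=[o for o in(0,np.pi) if solve_ik((.421,-.315,.2),down(yr+o)) is not None]
def n(o):return np.abs(solve_ik((.421,-.315,.2),down(yr+o))[5])
o=min(best,key=n);print("using",o)
reach((.421,-.315,.22),down(yr+o))
s=read_state();im=capture("wrist");cv2.imwrite("pics/w1.png",im);print(s["position"])
hsv=cv2.cvtColor(im,cv2.COLOR_BGR2HSV);m=cv2.inRange(hsv,(8,80,120),(25,255,255))
for c in cv2.findContours(m,0,2)[0]:
  if cv2.contourArea(c)>200:
    r=cv2.minAreaRect(c);print(r,[np.round(cast("wrist",u,.028,s),4)[:2] for u in cv2.boxPoints(r)],cast("wrist",r[0],.028,s))
E
```

```text
0 (0.421, -0.315, 0.15) [-0.77  0.36  1.78 -0.    1.01  2.06]
0 (0.421, -0.315, 0.017) [-0.77  0.57  1.88 -0.    0.7   2.06]
0 (0.42, -0.17, 0.062) [-0.54  0.42  2.01 -0.    0.71  0.99]
0 (0.46, -0.17, 0.062) [-0.49  0.45  1.93 -0.    0.76  1.03]
3.141592653589793 (0.421, -0.315, 0.15) [-0.77  0.36  1.78  0.    1.01 -1.08]
3.141592653589793 (0.421, -0.315, 0.017) [-0.77  0.57  1.88  0.    0.7  -1.08]
3.141592653589793 (0.42, -0.17, 0.062) [-0.54  0.42  2.01  0.    0.71 -2.15]
3.141592653589793 (0.46, -0.17, 0.062) [-0.49  0.45  1.93  0.    0.76 -2.11]
1.5707963267948966 (0.393, 0.319, 0.05) [ 0.55  0.49  1.9  -0.    0.75  0.55]
1.5707963267948966 (0.433, 0.115, 0.05) [ 0.11  0.44  2.03 -0.    0.68  0.11]
1.5707963267948966 (0.618, 0.066, 0.062) [-0.    0.59  1.63 -0.    0.92 -0.  ]
1.5707963267948966 (0.618, 0.18, 0.062) [ 0.18  0.61  1.58 -0.    0.95  0.18]
-1.5707963267948966 (0.393, 0.319, 0.05) [ 0.55  0.49  1.9  -0.    0.75 -2.6 ]
-1.5707963267948966 (0.433, 0.115, 0.05) None
-1.5707963267948966 (0.618, 0.066, 0.062) None
-1.5707963267948966 (0.618, 0.18, 0.062) [ 0.18  0.61  1.
[... 680 characters left out ...]
1516  0.028     ]
((147.35520935058594, 249.95291137695312), (37.1651611328125, 140.80459594726562), 10.885527610778809) [array([ 0.2857, -0.5047]), array([ 0.2864, -0.3416]), array([ 0.3224, -0.3377]), array([ 0.3269, -0.5005])] [ 0.30564418 -0.41535899  0.028     ]
((284.5, 189.0), (78.0, 23.0), 90.0) [array([ 0.4005, -0.2788]), array([ 0.4212, -0.2723]), array([ 0.4453, -0.3462]), array([ 0.4232, -0.3531])] [ 0.42216277 -0.31140696  0.028     ]
((190.58375549316406, 59.483951568603516), (45.2252082824707, 99.41312408447266), 10.954063415527344) [array([ 0.2878, -0.2696]), array([ 0.2855, -0.1849]), array([ 0.3243, -0.1806]), array([ 0.3291, -0.2652])] [ 0.30679021 -0.22393499  0.028     ]
```

View pics/w1.png

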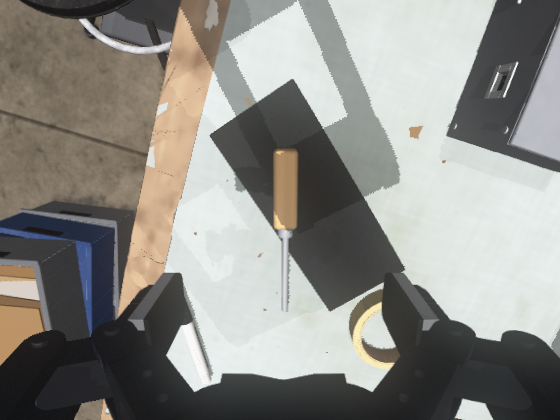

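The picture shows the release tool's handle at (285,189) on the mat, its rod pointing down to (285,310). The tape roll is at (375,325), and the cabinet's front with its hole plate is at (500,80). Look-alikes: tool at top-view (325,240) or (447,254). The left one, on the mat, is ours. I'll look at the hole face-on next.

```bash
python3 - <<'E'
from h import *
print("hole from w1",cast("wrist",(500,80),.06))
M=np.array(camera_params("wrist")["mount"])
hole=np.array([.56,-.16,.06])
done=False
for base in(np.pi,):
  for t in(np.radians(np.array([35,-35,25,-25]))):
    Rt=R.from_euler('z',base)*R.from_euler('x',np.pi)*R.from_euler('y',t)
    ax=Rt.as_matrix()@(-M[:3,2])
    if ax[0]<.4: continue
    cp=hole-ax*.22
    p=cp-Rt.as_matrix()@M[:3,3]
    q=solve_ik(p,Rt.as_quat());print(t,ax,p,q)
    if q is not None and not done:
      reach(p,Rt.as_quat());done=True
      s=read_state();im=capture("wrist");cv2.imwrite("pics/w2.png",im)
      import json;json.dump({k:list(s[k]) for k in("position","tool_rot")},open("w2.json","w"))
E
```

```text
hole from w1 [ 0.56281244 -0.16275944  0.06      ]
-0.6108652381980153 [ 0.78260482  0.00135644 -0.62251735] [ 0.52364994 -0.16075573  0.13001325] [-0.66584803  0.32082883  2.21360393  1.30379351  0.37613579  2.85585904]
-0.4363323129985824 [ 0.6626163   0.00135644 -0.74895781] [ 0.53635985 -0.16075573  0.13526171] [-0.56339308  0.30495626  2.05296466  0.52836261  0.46420959 -2.57180288]
```

View pics/w2.png

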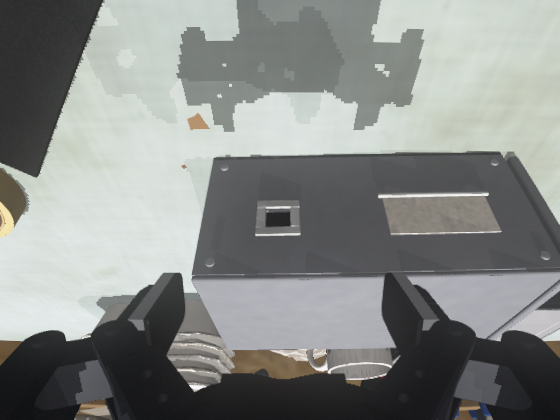

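```bash
python3 - <<'E'
from h import *
import json;s=json.load(open("w2.json"))
for l,u,z in(("bot R",(215,158),0),("bot L",(505,152),0),("top R",(193,275),.105),("top L",(552,268),.105),("hole",(278,218.5),.06)):print(l,np.round(cast("wrist",u,z,s),4))
E
```

```text
bot R [ 0.5664 -0.2125  0.    ]
bot L [0.5587 0.012  0.    ]
top R [ 0.5599 -0.211   0.105 ]
top L [ 0.5541 -0.0057  0.105 ]
hole [ 0.5655 -0.1633  0.06  ]
```

```bash
cat > p1.py <<'E'
from h import *
yr=np.arctan2(-.0742,.0235)+np.pi; q=down(yr); g=np.array([.4224,-.312,0])
reach(g+[0,0,.12],q)
move_straight(g+[0,0,.04],.1); print("g",move_straight(g+[0,0,.017],.04,guard=8), read_state()["position"])
command_gripper(0.0); s=read_state();print("grip",s["grip_width"],s["grasp_force"],s["position"])
zg=s["position"][2]
move_straight(g+[0,0,.2],.12); s=read_state();print("lift",s["grip_width"],s["grasp_force"])
y=.035;d=np.array([np.cos(y),np.sin(y),0]);h=np.array([.5625,-.163,0]);z=zg+.044
st=h-.175*d
reach(st+[0,0,.2],down(y+np.pi)); move_straight(st+[0,0,z],.1)
cv2.imwrite("pics/s2.png",capture("scene"));cv2.imwrite("pics/t2.png",capture("top"))
print(read_state()["position"],read_state()["time"])
E
python3 p1.py; python3 - <<'E'
import cv2,numpy as np
a=cv2.imread("pics/s2.png");b=cv2.imread("pics/t2.png")
A=cv2.resize(a[150:270,180:360],(600,400));B=cv2.resize(b[140:270,220:400],(600,433))
cv2.imwrite("pics/c4.png",cv2.resize(b[140:270,200:400],(800,520),interpolation=cv2.INTER_CUBIC))
E
```

```text
g False [ 0.42237283 -0.31195715  0.0168685 ]
grip 0.2650714003450656 60.05000710487366 [ 0.42257082 -0.31217499  0.01734662]
lift 0.2644306262274545 59.38076555728912
[ 0.38798421 -0.16934459  0.06180316] 14.4667
```

View pics/c4.png

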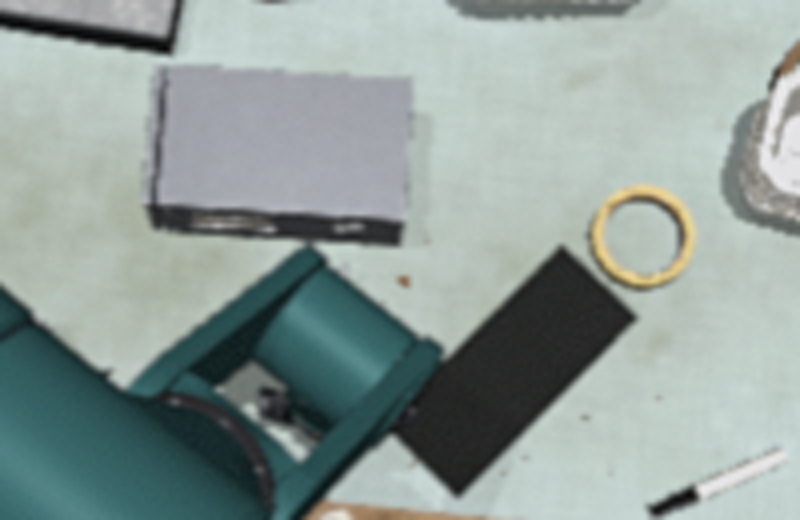

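The tool is held under the wrist and hidden from above, with the hole at about (348,229) in the crop. I'll insert it under a force guard.

```bash
cat > p2.py <<'E'
from h import *
y=.035;d=np.array([np.cos(y),np.sin(y),0]);s=read_state();p=np.array(s["position"]);st=p.copy()
r=move_straight(st+.048*d,.05,guard=4);s=read_state();t=(np.array(s["position"])-st)@d
print("stage1",r,t,s["contact_force"])
if not r:
  r=move_straight(st+.072*d,.03,guard=12);s=read_state();print("stage2",r,(np.array(s["position"])-st)@d,s["contact_force"],s["grip_width"])
  dwell(.6);s=read_state();print((np.array(s["position"])-st)@d,s["contact_force"])
  cv2.imwrite("pics/t3.png",capture("top"))
E
python3 p2.py; python3 -c "
import cv2;b=cv2.imread('pics/t3.png');cv2.imwrite('pics/c5.png',cv2.resize(b[140:270,180:380],(800,520),interpolation=cv2.INTER_CUBIC))"
```

```text
stage1 False 0.04750289701683965 [-0.47674686 -0.21306104 -2.46865618]
stage2 True 0.05858151492857667 [-5.18306277 -6.19620286 -0.31375105] 0.2677629558907978
0.058172830343479476 [-4.90606859 -5.36973055  0.62010579]
```

View pics/c5.png

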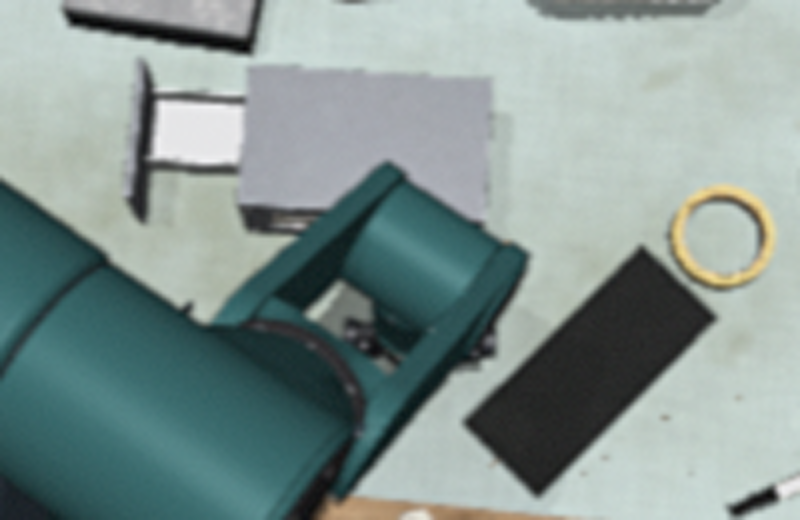

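The drawer is springing out: its front is at crop (138,140) and the cabinet's end at (240,140). I'll withdraw and lay the tool on the mat.

```bash
cat > p3.py <<'E'
from h import *
y=.035;d=np.array([np.cos(y),np.sin(y),0]);p=np.array(read_state()["position"])
move_straight(p-.07*d,.08); p=np.array(read_state()["position"]); move_straight([p[0],p[1],.2],.15)
ym=np.arctan2(-.643,.766)+np.pi;g=np.array([.42,-.296,0])
reach(g+[0,0,.15],down(ym)); move_straight(g+[0,0,.04],.12)
print(move_straight(g+[0,0,.018],.04,guard=6),read_state()["position"])
command_gripper(.8); move_straight(g+[0,0,.2],.15)
# view jars: hover, tool y along x
reach((.42,.16,.30),down(np.pi/2))
s=read_state();cv2.imwrite("pics/t4.png",capture("top"));cv2.imwrite("pics/w4.png",capture("wrist"));cv2.imwrite("pics/s4.png",capture("scene"))
import json;json.dump({k:list(s[k]) for k in("position","tool_rot")},open("w4.json","w"));print(s["time"])
E
python3 p3.py; python3 -c "
import cv2,numpy as np;b=cv2.imread('pics/t4.png');w=cv2.imread('pics/w4.png')
cv2.imwrite('pics/c6.png',np.vstack([cv2.resize(b[140:280,110:430],(640,280)),cv2.resize(w,(400,300),interpolation=cv2.INTER_AREA)[:, :].copy() if 0 else cv2.copyMakeBorder(cv2.resize(w,(420,315)),0,0,0,220,0)]))"
```

```text
True [ 0.41951703 -0.29562309  0.01733792]
24.7333
```

View pics/c6.png

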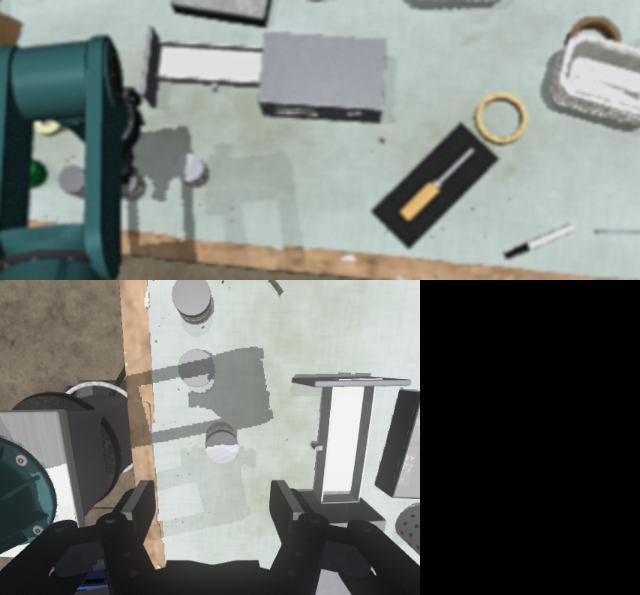

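```bash
python3 - <<'E'
from h import *
import json;s=json.load(open("w4.json"))
w=cv2.imread("pics/w4.png");g=cv2.medianBlur(cv2.cvtColor(w,6),5)
c=cv2.HoughCircles(g[0:260,200:360],3,1,40,param1=60,param2=14,minRadius=18,maxRadius=32)
for x,y,r in c[0]:
  print("circ",x+200,y,r,np.round(cast("wrist",(x+200,y),.075,s),4))
hsv=cv2.cvtColor(w,cv2.COLOR_BGR2HSV);m=cv2.inRange(hsv,(0,0,225),(180,14,255));m[:, :400]=0
for k in cv2.findContours(m,0,2)[0]:
  if cv2.contourArea(k)>2000:
    b=cv2.boxPoints(cv2.minAreaRect(k));print("floor",b.tolist());[print(np.round(cast("wrist",u,.012,s),4)) for u in b]
for l,u,z in(("front top L",(392,380-280),.105),("front top R",(548,103),.105),("peg",(316,446-280),.03)):
  u=(u[0] if 'front' in l else u[0]*4/3,u[1]*4/3); print(l,np.round(cast("wrist",u,z,s),4))
E
```

```text
circ 255.5 19.5 26.8 [0.3946 0.3221 0.075 ]
circ 260.5 118.5 25.7 [0.398  0.2299 0.075 ]
circ 293.5 208.5 19.9 [0.4323 0.1351 0.075 ]
floor [[427.5853576660156, 285.731689453125], [444.0487976074219, 137.5609588623047], [484.6585388183594, 142.07318115234375], [468.1950988769531, 290.243896484375]]
[0.6227 0.0065 0.012 ]
[0.6187 0.2085 0.012 ]
[0.6714 0.2038 0.012 ]
[ 0.6827 -0.0015  0.012 ]
floor [[476.3970642089844, 309.5421447753906], [509.7809753417969, -5.220198631286621], [574.3126220703125, 1.624053955078125], [540.9287109375, 316.3863830566406]]
[ 0.7006 -0.0331  0.012 ]
[0.679  0.3706 0.012 ]
[0.7606 0.3688 0.012 ]
[ 0.8043 -0.0476  0.012 ]
front top L [0.524  0.2171 0.105 ]
front top R [0.6807 0.216  0.105 ]
peg [0.5945 0.1063 0.03  ]
```

```bash
python3 - <<'E'
from h import *
import json;S={}
for n,p in(("w5",(.433,.07,.22)),("w6",(.62,.08,.30))):
  reach(p,down(np.pi/2));s=read_state();S[n]={k:list(s[k]) for k in("position","tool_rot")};cv2.imwrite(f"pics/{n}.png",capture("wrist"))
json.dump(S,open("w56.json","w"))
a=cv2.imread("pics/w5.png");b=cv2.imread("pics/w6.png");cv2.imwrite("pics/c7.png",np.hstack([a[:,120:440],b[:,110:470]]))
E
```

```text
(no output)
```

View pics/c7.png

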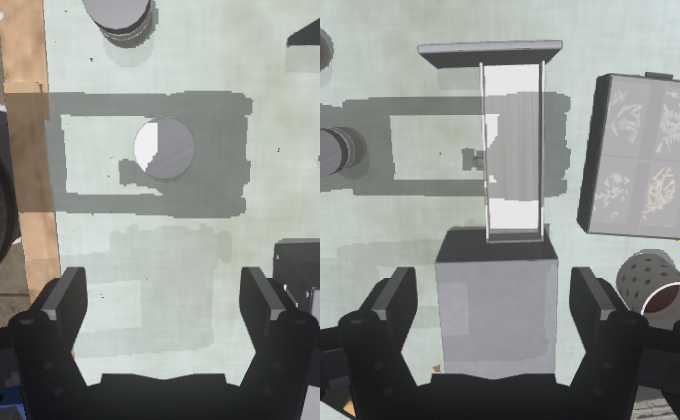

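```bash
python3 - <<'E'
from h import *
import json;S=json.load(open("w56.json"))
w=lambda n,l,u,z:print(l,np.round(cast("wrist",u,z,S[n]),4))
w("w5","jarC",(284,149),.075)
w("w6","rimL out",(274,150),.04);w("w6","rimL in",(278,150),.04);w("w6","rimR in",(331,150),.04);w("w6","rimR out",(335,150),.04)
w("w6","front L",(207,43),.105);w("w6","front R",(353,42),.105)
w("w6","endwall L",(226,262),.105);w("w6","endwall R",(348,260),.105)
w("w6","floor front",(305,66),.012)
E
```

```text
jarC [0.4346 0.1169 0.075 ]
rimL out [0.6089 0.1162 0.04  ]
rimL in [0.6134 0.1162 0.04  ]
rimR in [0.674  0.1164 0.04  ]
rimR out [0.6786 0.1164 0.04  ]
front L [0.5514 0.2171 0.105 ]
front R [0.6811 0.218  0.105 ]
endwall L [0.5594 0.0064 0.105 ]
endwall R [0.6875 0.0088 0.105 ]
floor front [0.6444 0.2099 0.012 ]
```

Jar C's lid is at (284,149) in w5. In w6 the drawer channel runs between the rims at px 278 and 331, so its centre is x≈0.644. I'll place jar C first.

```bash
cat > jar.py <<'E'
from h import *
import sys
jx,jy,dy=map(float,sys.argv[1:4])
Y=.1185+dy; X=.6437-.03*(Y-.116)
q=down(np.pi/2);q2=down(np.pi/2+.03)
command_gripper(1.0)
reach((jx,jy,.2),q); move_straight((jx,jy,.1),.2)
print("desc",move_straight((jx,jy,.05),.08,guard=6),read_state()["position"])
command_gripper(0.0);s=read_state();print("grip",s["grip_width"],s["grasp_force"])
zg=s["position"][2]
move_straight((jx,jy,.2),.15);s=read_state();print("lift",s["grip_width"],s["contact_force"])
assert .5<s["grip_width"]<.7
reach((X,Y,.2),q2);move_straight((X,Y,.09),.15)
print("place",move_straight((X,Y,zg+.0115),.04,guard=5),read_state()["position"])
command_gripper(.85);p=read_state()["position"];move_straight((X,Y,.2),.12)
s=read_state();w=capture("wrist");cv2.imwrite(f"pics/j{dy}.png",w);print(s["time"])
E
python3 jar.py .434 .1165 -.057
```

```text
desc False [0.43439277 0.11655576 0.05034288]
grip 0.5712174049494573 60.865992307662964
lift 0.569023091424847 [-0.71199123 -0.71941691 -3.31256404]
place True [0.64470694 0.0614523  0.06275162]
34.625
```

```bash
python3 - <<'E'
from h import *
import json
reach((.5,.12,.30),down(np.pi/2));s=read_state();w=capture("wrist");cv2.imwrite("pics/w8.png",w)
json.dump({k:list(s[k]) for k in("position","tool_rot")},open("w8.json","w"))
E
```

```text
(no output)
```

View pics/w8.png

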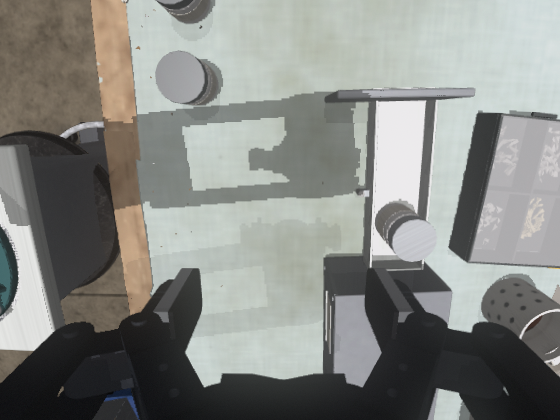

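Jar C stands in the drawer with its lid at (410,240). Jar B's lid is at (183,77), and jar A is at the top edge (185,0).

```bash
python3 - <<'E'
from h import *
import json;s=json.load(open("w8.json"))
print(cast("wrist",(183,77),.075,s),cast("wrist",(410,240),.087,s))
E
python3 jar.py .3985 .229 0
```

```text
[0.40252538 0.23071258 0.075     ] [0.64069464 0.06313674 0.087     ]
desc False [0.39885614 0.2291789  0.05034557]
grip 0.5710601205012307 60.96472978591919
lift 0.5706826644544475 [-0.45036815  0.4267677  -1.93611255]
place True [0.64299341 0.11841584 0.06273033]
43.7917
```

```bash
python3 - <<'E'
from h import *
import json
reach((.46,.22,.30),down(np.pi/2));s=read_state();w=capture("wrist");cv2.imwrite("pics/w9.png",w);cv2.imwrite("pics/t9.png",capture("top"))
json.dump({k:list(s[k]) for k in("position","tool_rot")},open("w9.json","w"))
E
```

```text
(no output)
```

View pics/w9.png

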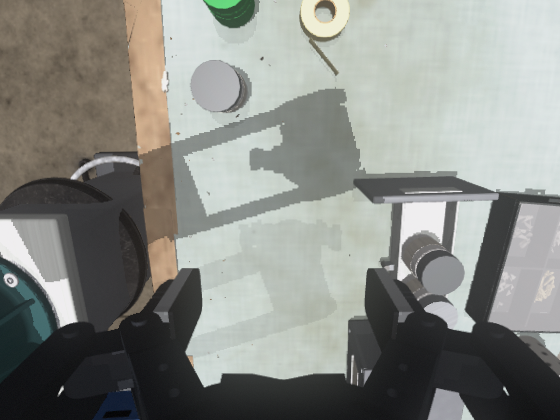

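Jar A's lid is at (217,86). Both placed jars stand in the drawer, with lids at (440,271) and (433,309).

```bash
python3 - <<'E'
from h import *
import json;s=json.load(open("w9.json"));print(cast("wrist",(217,86),.075,s))
E
python3 jar.py .395 .321 .055 && python3 - <<'E'
from h import *
import json
reach((.50,.12,.30),down(np.pi/2));s=read_state();w=capture("wrist");cv2.imwrite("pics/w10.png",w)
t=capture("top");cv2.imwrite("pics/t10.png",t);cv2.imwrite("pics/c10.png",np.hstack([w[60:340,220:520],cv2.resize(t[140:280,180:430],(500,280))]))
print(np.array(solve_ik((.63,.30,.06),down(np.pi/2))),s["contact_force"])
E
```

```text
[0.39610102 0.32172968 0.075     ]
desc False [0.39524147 0.32119946 0.05025682]
grip 0.5686892714307408 61.45822048187256
lift 0.5694295263935377 [-0.60898893 -0.15034662 -1.69876973]
place True [0.64133637 0.17332521 0.06268415]
53.1417
[ 3.45516637e-01  6.76232619e-01  1.44176564e+00 -4.44089210e-16
  1.02359439e+00  3.45516637e-01] [ 0.63681447 -0.15052449  0.19581219]
```

View pics/c10.png

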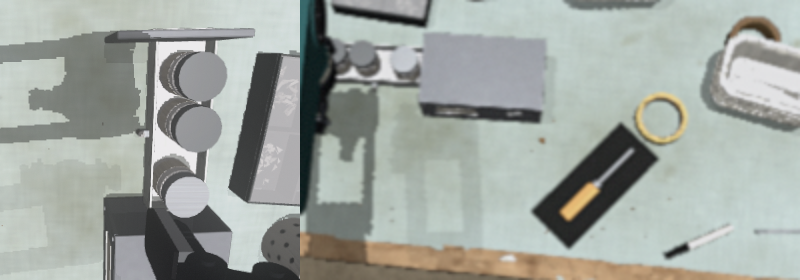

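Three jars stand in the drawer, and the tool lies on the mat at (580,200). Next is shutting the drawer.

```bash
cat > push.py <<'E'
from h import *
q=down(np.pi/2+.03)
command_gripper(0.0)
reach((.59,.30,.25),q);reach((.615,.275,.2),q);move_straight((.615,.275,.065),.15)
print("a",move_straight((.617,.222,.065),.05,guard=20))
print("b",move_straight((.622,.055,.065),.06,guard=20),read_state()["position"],read_state()["contact_force"])
print("c",move_straight((.623,.0,.065),.03,guard=18),read_state()["position"],read_state()["contact_force"])
dwell(.3);s=read_state();print(s["position"],s["contact_force"]);p=np.array(s["position"])
cv2.imwrite("pics/t11.png",capture("top"))
move_straight(p+[0,.02,0],.03);s=read_state();print("retreat",s["contact_force"])
move_straight(p+[-.006,.12,0],.1);move_straight(p+[-.006,.12,.15],.15);reach((.45,.30,.30),down(np.pi/2));dwell(1)
t=capture("top");w=capture("scene");cv2.imwrite("pics/t12.png",t);cv2.imwrite("pics/c12.png",np.hstack([cv2.resize(t[140:280,180:400],(440,280)),cv2.resize(w[170:260,160:270],(342,280))]));print(read_state()["time"])
E
python3 push.py
```

```text
a False
b False [0.62205608 0.05502023 0.06506893] [ 1.22738226  4.00813751 -0.35264653]
c True [0.62220892 0.04590872 0.06494113] [0.7611346  3.99864061 1.49972654]
[0.62220563 0.04619089 0.06469888] [0.42845625 5.61819063 2.02498948]
retreat [-2.00790621  3.29857101 -0.78780079]
67.3417
```

View pics/c12.png

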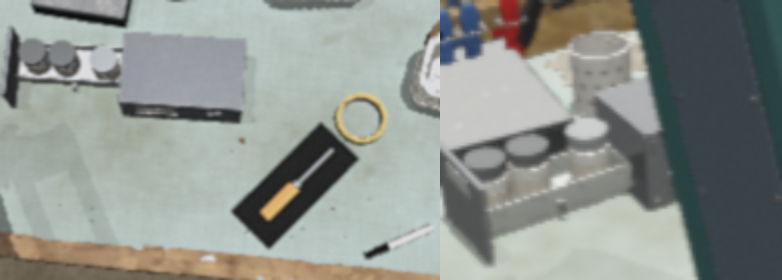

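It stopped early, on the latch's resistance, and the drawer sprang out again with all jars still standing. I'll push again with a higher guard.

```bash
sed -i 's/,.06,guard=20)/,.06,guard=30)/; s/.03,guard=18)/.02,guard=32)/; s/(.622,.055/(.622,.05/; s/t11/t13/; s/t12/t14/; s/c12/c14/' push.py; python3 push.py
```

```text
a False
b False [0.62210137 0.049995   0.06507923] [ 1.25855225  3.63387044 -0.23301333]
c True [0.62220952 0.03173183 0.06495179] [ 0.46132736  4.11350964 -0.2631333 ]
[0.62220315 0.03175227 0.06482462] [0.80652961 3.31868301 2.00951599]
retreat [0.40972586 0.1493744  0.21214751]
80.6833
```

View pics/c14.png

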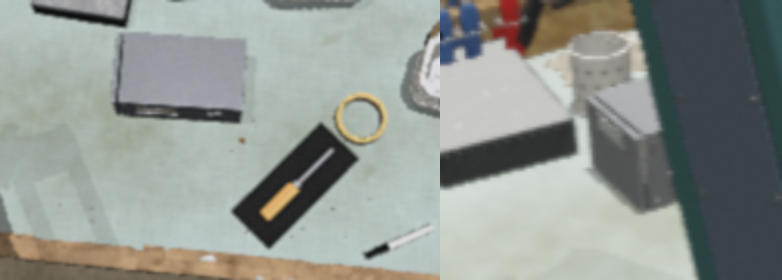

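The drawer is shut and stays shut, the tool lies on the mat at (282,200), and the robot is clear.

```bash
python3 -c "
from workcell import *
print(hand_in())"
```

```text
the job is handed in; nothing more can be done
None
```

I've handed the job in: the drawer is latched shut with three jars inside, the release tool is back on its mat, and the tape roll and label reel weren't touched. All three jars were upright when last seen with the drawer open. I couldn't see inside after it latched, and hand-in returned no verdict.

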